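Check the free play of a winder's hand drive

ROBOT

A 6-joint arm with a two-finger parallel gripper is mounted at the origin on a cart in front of the work surface, level with it; the furniture and walls round the work are solid. World frame = base frame: x ahead of the robot, y to its left, z up, the work surface at z = 0. Lengths are in m, angles in rad, forces in N, time in s.
With the tool pointing down it reaches from about 0.35 to 0.725 m from the base axis. Payload 4.3 kg.
Tool frame: the origin (TCP) lies on the centre line of the jaws, within the pads' length; the fingertips stand 19 mm ahead of it and the grasp point (between the pads) is the TCP; z points along the fingers, y is the direction in which the jaws open and shut (so a half turn about z gives the same grasp; the last joint's range is limited). The gripper opens to 85 mm and grips with 20 to 120 N. Pads are 22 mm wide; open, the fingers measure 114 mm over their backs; the gripper's body (76 mm by 85 mm) begins 54 mm behind the grasp point. The pads swing forward as they close: fully open they stand 13 mm farther back than shut.
Start: joints at [1.057, 0.377, 0.081, 1.274, 0, 1.46], TCP at [0.226, 0.529, 0.25] pointing down, gripper open.
Joint ranges: [-2.72, 2.72], [-0.84, 1.66], [-1.02, 1.22], [-1.77, 2.12], [-1.37, 1.28], [-3.14, 3.14]. Speed limits (rad/s): [2.57, 2.57, 3.14, 3.14, 3.14, 3.14].

INTERFACE

Orientations are given as [roll, pitch, yaw] about the fixed x, y, z axes, in that order (R = Rz(yaw) Ry(pitch) Rx(roll)).
In Python, from bench import sensors, viewer, r gives the robot as it stands.
- The arm moves only by the tool jog_arm, never from a script. Its argument "plan" is a list that holds one entry, the list of rows, each a list of 5 numbers: the opening, from -1 (shut) to 1 (fully open), so that 0 is half open, then the shift along the tool's x, y, z in mm, then the turn about the tool's z in degrees. A call has 1 to 5 rows; each row is the pose to reach, as a shift and turn from the pose commanded when the call began, along the tool's axes at that moment; what a row does not reach only later rows make up. A row lasts 1/10 s, in which the tool goes at most 50 mm and 8.59 degrees, less where a joint would pass 70% of its speed; a pose out of reach is approached as far as the arm can. A call with a gripper value outside its range is refused whole. The fingers move at their own pace and stop on an object; "grip_force" is the grip in N (left out, the last holds). Time passes only in rows, so rows that repeat a pose let the fingers close. It gives the time, the measured TCP pose, the force and the opening at its end, in the units of the state.
- sensors.sense(): the state, without advancing time (a new reading comes with each control period).
- viewer.grab_frame(name): name is "scene" or "top" or "wrist"; returns the picture (420x560x3 uint8, red, green, blue); there is no depth.
- viewer.camera_params(name): a dict with "fx", "fy", "cx", "cy" (pixels), "eye" and "attitude" of the camera in the world. Camera axes: x right, y down, z forward; pixel columns grow to the right and rows downward; lengths in m; the calibration is good to about 2 mm. A picture is of the moment at which its call begins: read the wrist's pose just before it. camera_params takes no time and is no camera call; for the wrist camera it gives the pose at the moment of the call.
- r.finish_job(): hands the job in, once; it reports no verdict.
The state is a dict: "clock": time; "joints": joint angles; "joint_velocities": joint speeds; "joint_torque": joint torques, N m; "tcp_pos": TCP position; "tool_rot": TCP orientation; "ft_force": force on the tool from outside, world axes, zero at the start; "moment": the same for the moment, N m; "grip_width": finger opening in m.
Only numpy, scipy, OpenCV 4.12 (cv2) and the standard library are available. Lean on these libraries where they do the work, as an engineer would, in place of code of your own. Each camera call takes 0.05 s, during which the arm holds its last target. There are 200 camera calls.

TASK

Two small wire winders stand on the bench; check the free play in the drive of the one whose lever has the brass knob. Swing its lever anticlockwise (seen from above) until it just comes up against the red pin and you feel the disc resist, then clockwise until it just comes up against the other red pin, without driving the disc round. Finally leave the lever about midway between the two pins and let go; leave the winder with the black knob alone.

Things in the scene. Friction and masses are not known exactly. Their poses are not given: they have to be found in the camera images.
- brass_lever (a joint): Angle (rad) of the brass-knobbed winder's lever relative to the steel disc under it, positive anticlockwise seen from above. 0 = midway between the disc's two red pins; -0.40 and +0.40 = against the pins. Between the pins the lever swings freely (about 0.6 N at the knob) and stays where it is left; past a pin it drags the disc round with it, which resists with about 6 N at the knob.
- brass_knob (a point): Centre of the brass knob, the part to take hold of: an upright round handle 16 mm in diameter and 38 mm tall, standing on the end of a flat aluminium lever, 80 mm from the vertical axis about which lever and disc turn. The point is 90 mm above the bench; the knob runs from 68 to 106 mm, the lever below it from 56 to 64 mm. The winder (base plate 96 x 90 mm, grey post) is fixed to the bench.
- brass_mark (a point): Point on the top rim of the brass-knobbed winder's steel disc (100 mm across, top 52 mm above the bench), at the black line midway between the two red pins (8 mm thick, 70 mm above the bench at their tops). The common turning axis of disc and lever lies 45 mm from this point along its own +x direction; its z points up. With the lever midway, the knob lies on the far side of this point from the axis. It turns with the disc.
- black_knob (a point): Centre of the black knob of the other winder, otherwise the same make and size, 90 mm above the bench: to be left alone.

How it is judged:
On the way, in this order (a step that is already met when the one before it is completed fails the run):
1. the brass-knobbed lever is swung anticlockwise up against the pin (value of joint brass_lever above 0.35 rad), for 0.1 s.
2. it is then swung clockwise up against the other pin (value of joint brass_lever below -0.35 rad), for 0.1 s.
At the end, for the whole second after the job is handed in: The brass-knobbed lever rests within 10 degrees (0.175 rad) of midway between the pins, its disc's rim within 15 mm of where it stood and the black knob within 15 mm of where it stood (value of joint brass_lever between -0.175 and 0.175 rad and distance of each of brass_mark, black_knob from where it was at the start of the episode below 0.015 m); the robot touches nothing.
It fails at once if the disc of the brass-knobbed winder is driven round (its rim moves more than 15 mm, about 19 degrees) (distance of brass_mark from where it was at the start of the episode above 0.015 m).
It fails at once if the black-knobbed lever is moved by more than 15 mm (distance of black_knob from where it was at the start of the episode above 0.015 m).
It also fails if it takes over 38 s, if anything falls off the work surface, if the arm or the gripper's body presses on something with over 40 N, if the wrist force passes 120 N, or if a joint passes its speed limit or range.

## Working session

There is one attempt and no reset: what is moved stays moved. The work goes in short steps, Python scripts to look and compute and a tool call to move; the robot and the scene stay as the last step left them, time stands still between calls to the robot, and variables do not carry over. Pictures are saved under pics/ and viewed, about 8 in all and at most 12, crops included, and the job is handed in when it is done.

Besides the shell and the picture viewer there is one more tool, called after "Call:" as name([rows], argument=value, ...), one row to a line, values as JSON. jog_arm: Moves the arm, as the interface text tells. Its arguments: {"type":"object","properties":{"plan":{"type":"array"},"grip_force":{"type":"number"}},"required":["plan"]}

```bash
mkdir -p pics; python3 - <<'E'
from bench import sensors, viewer, r
import cv2
for n in("scene","top"):
    cv2.imwrite(f"pics/{n}0.png",viewer.grab_frame(n)[:,:,::-1]); print(n,viewer.camera_params(n))
print(sensors.sense())
E
```

```text
scene {'fx': 526.5204738515994, 'fy': 526.5204738515994, 'cx': 280.29912597950084, 'cy': 211.28626428077868, 'eye': array([-0.06688551, -0.85879593,  0.74590168]), 'attitude': array([-2.18691165,  0.01537973, -0.66076823])}
top {'fx': 429.6336127112917, 'fy': 429.6336127112917, 'cx': 267.83588132808285, 'cy': 211.8324936699804, 'eye': array([ 0.32083391, -0.15072196,  0.95799937]), 'attitude': array([-2.97850836e+00, -1.53546164e-03, -1.54410961e+00])}
{'clock': 0.1, 'joints': array([ 1.05666536e+00,  3.77978692e-01,  7.97477938e-02,  1.27440697e+00,
       -1.12595289e-05,  1.46049523e+00]), 'joint_velocities': array([-0.00135099, -0.00084094,  0.00454117, -0.00013674, -0.00062211,
        0.00014091]), 'joint_torque': array([ 9.09468636e-04, -4.64691532e+01,  2.70583159e+01,  1.19579863e-02,
       -8.99515589e-05, -2.94155399e-06]), 'tcp_pos': array([0.22566158, 0.52825599, 0.24945621]), 'tool_rot': array([-3.13976106e+00, -1.91521530e-04,  2.73776261e+00]), 'ft_force': array([-0.37857555,  0.13750303, -0.07049374]), 'moment': array([ 0.06042611, -0.05266883,  0.01050726]), 'grip_width': 0.08567800950548818}
```

View pics/top0.png

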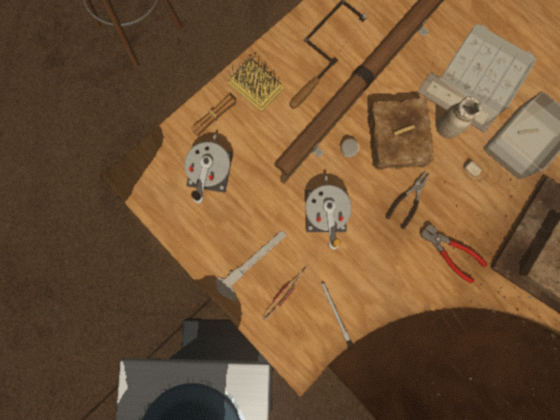

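View pics/scene0.png

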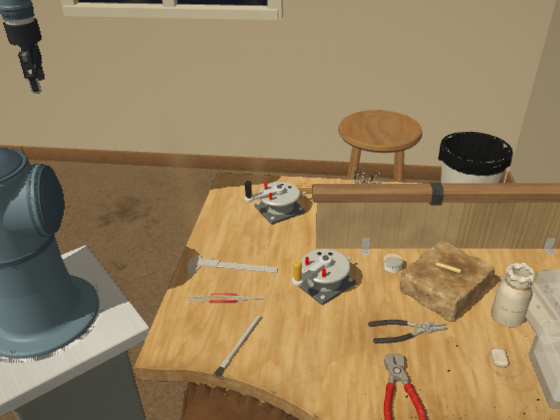

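The brass knob is at about (335,243) in the top view and (297,270) in the scene view. The black knob is at (197,197) in the top view. A raised rail stands beyond the brass winder. Next I'll enlarge the brass winder.

```bash
python3 - <<'E'
import cv2,numpy as np
a=cv2.imread("pics/top0.png")[165:265,285:385]; b=cv2.imread("pics/scene0.png")[235:310,275:375]
a=cv2.resize(a,(500,500),interpolation=2)[:, :400];b=cv2.resize(b,(500,375),interpolation=2)[:,:400]
b=cv2.copyMakeBorder(b,0,125,0,0,0)
cv2.imwrite("pics/c1.png",np.hstack([a,b]))
E
```

```text
(no output)
```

View pics/c1.png

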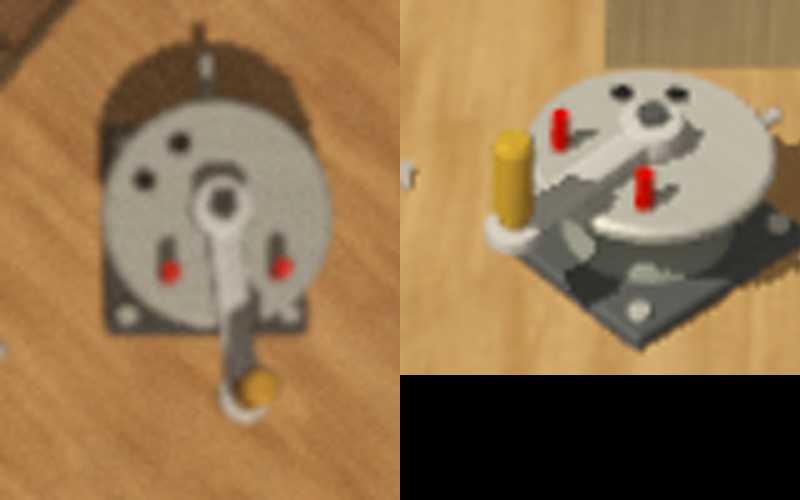

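The crop shows the knob top at top-view pixel (337,242), the hub at (329.4,205.6), and the pin tops at (319.2,219.4) and (341.4,218.6). The lever sits between the pins. Next I'll convert these to positions.

```bash
cat > h.py <<'E'
from bench import sensors, viewer, r
import numpy as np
from scipy.spatial.transform import Rotation as R
def hit(n,u,v,z,p=None):
    p=p or viewer.camera_params(n); d=R.from_euler('xyz',p['attitude']).apply([(u-p['cx'])/p['fx'],(v-p['cy'])/p['fy'],1])
    return p['eye']+d*(z-p['eye'][2])/d[2]
def proj(n,X,p=None):
    p=p or viewer.camera_params(n); c=R.from_euler('xyz',p['attitude']).inv().apply(np.array(X)-p['eye'])
    return c[0]/c[2]*p['fx']+p['cx'],c[1]/c[2]*p['fy']+p['cy']
E
python3 - <<'E'
from h import *
np.set_printoptions(precision=4,suppress=True)
K=hit('top',337,242,.106);A=hit('top',329.4,205.6,.066);D=hit('top',328.4,207.6,.052);P1=hit('top',319.2,219.4,.07);P2=hit('top',341.4,218.6,.07)
print('K',K,'Kscene',hit('scene',297.6,263,.106),'A',A,'Ascene',hit('scene',325.4,257.4,.066),'D',D,P1,P2,'black',hit('top',197,197,.106))
A=(A+D)/2
for n,P in(('K',K),('P1',P1),('P2',P2)):
    d=P-A; print(n,np.hypot(*d[:2]),np.degrees(np.arctan2(d[1],d[0])))
s=sensors.sense(); print(R.from_euler('xyz',s['tool_rot']).as_matrix())
E
```

```text
K [ 0.404  -0.2873  0.106 ] Kscene [ 0.4035 -0.2897  0.106 ] A [ 0.4844 -0.2776  0.066 ] Ascene [ 0.4865 -0.2757  0.066 ] D [ 0.4826 -0.2775  0.052 ] [ 0.4538 -0.2559  0.07  ] [ 0.4567 -0.3022  0.07  ] black [ 0.4875 -0.0044  0.106 ]
K 0.0801055188448484 -173.02492730267866
P1 0.03677172825828471 143.82042978231266
P2 0.036381379619668405 -137.31283418919682
[[-0.9196  0.3929 -0.0009]
 [ 0.3929  0.9196 -0.0016]
 [ 0.0002 -0.0018 -1.    ]]
```

The numbers agree with each other: the knob is at (0.404,-0.288), 80 mm from the axis at (0.484,-0.277). The pins lie about ±40° around -176.7°, so the lever is at roughly +0.06 rad. Now I'll travel at height in an arc around the base.

Call:
jog_arm([
  [[1,-220,-112,0,0],[1,-220,-112,0,0],[1,-220,-112,0,0],[1,-220,-112,0,0],[1,-220,-112,0,0]],
])

```text
clock: 0.6
tcp_pos: [0.3849, 0.3374, 0.25]
tool_rot: [-3.141, -0.0, 2.738]
ft_force: [1.0, 2.0, -0.2]
grip_width: 0.0854
```

Call:
jog_arm([
  [[1,-169,-177,0,0],[1,-169,-177,0,0],[1,-169,-177,0,0],[1,-169,-177,0,0],[1,-169,-177,0,0]],
])

```text
clock: 1.1
tcp_pos: [0.4702, 0.1079, 0.25]
tool_rot: [-3.141, -0.0, 2.737]
ft_force: [0.3, 0.7, 0.7]
grip_width: 0.0852
```

Call:
jog_arm([
  [[1,-94,-221,0,0],[1,-94,-221,0,0],[1,-94,-221,0,0],[1,-94,-221,0,0],[1,-94,-221,0,0]],
])

```text
clock: 1.6
tcp_pos: [0.469, -0.1325, 0.25]
tool_rot: [-3.141, -0.0, 2.736]
ft_force: [0.8, 0.1, 0.6]
grip_width: 0.0857
```

Call:
jog_arm([
  [[1,-1,-170,50,-30],[1,-1,-170,50,-30],[1,-1,-170,50,-30],[1,-1,-170,50,-30],[1,-1,-170,50,-30]],
])

```text
clock: 2.1
tcp_pos: [0.4011, -0.2899, 0.1982]
tool_rot: [3.141, -0.003, -3.027]
ft_force: [0.3, 0.6, -0.7]
grip_width: 0.0856
```

```bash
python3 - <<'E'
from h import *
import cv2
p=viewer.camera_params('wrist')
w=viewer.grab_frame("wrist")[:,:,::-1].copy()
cv2.imwrite("pics/w1.png",w)
print(p,sensors.sense()['tcp_pos'],sensors.sense()['tool_rot'])
for X in([.404,-.288,.106],[.484,-.277,.066],[.4538,-.2559,.07],[.4567,-.3022,.07]): print(proj('wrist',X,p))
E
```

```text
{'fx': 297.74142646743246, 'fy': 297.74142646743246, 'cx': 280.17518854149336, 'cy': 205.18990267537026, 'eye': array([ 0.32161519, -0.29791702,  0.3218377 ]), 'attitude': array([ 2.82536274e+00, -5.27197058e-04,  1.68570591e+00])} [ 0.40211823 -0.28800632  0.19894358] [ 3.13945107e+00 -1.69126479e-03 -3.02699405e+00]
(np.float64(280.5514546314351), np.float64(220.327753356788))
(np.float64(282.2261799941269), np.float64(282.1727071582328))
(np.float64(308.1328957223487), np.float64(259.1560359068536))
(np.float64(259.1091242151365), np.float64(256.8680611888891))
```

View pics/w1.png

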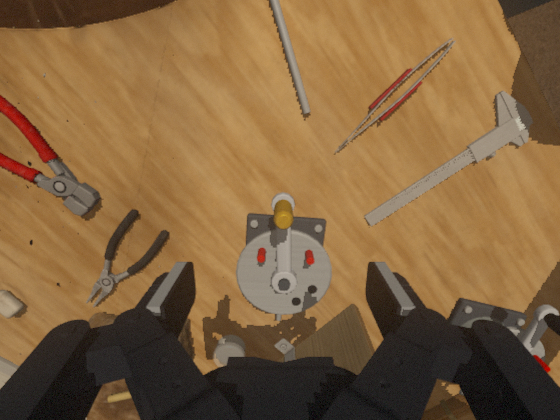

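In the wrist view, the knob top is at (284,218), the pins are at (262,254) and (310,256), and the hub is at (284,284). All are within about 2 mm of prediction, and the jaws straddle the knob. I'll descend and close gently.

Call:
jog_arm([
  [[1,-2,1,50,0],[1,-2,1,105,0],[1,-2,1,105,0],[0.2,-2,1,105,0],[-0.2,-2,1,105,0]],
], grip_force=20)

```text
clock: 2.65
tcp_pos: [0.4073, -0.286, 0.0975]
tool_rot: [-3.139, 0.002, -3.021]
ft_force: [0.2, -0.4, 0.5]
grip_width: 0.059
```

Call:
jog_arm([
  [[-0.4,0,0,0,0],[-0.5,0,0,0,0],[-0.6,0,0,0,0],[-0.7,0,0,0,0],[-0.8,0,0,0,0]],
])

```text
clock: 3.15
tcp_pos: [0.4065, -0.2862, 0.0964]
tool_rot: [-3.14, 0.002, -3.022]
ft_force: [-0.1, -0.5, 6.5]
grip_width: 0.0151
```

Call:
jog_arm([
  [[-1,0,0,0,0],[-1,0,0,0,0],[-1,0,0,0,0],[-1,0,0,0,0]],
])

```text
clock: 3.55
tcp_pos: [0.4064, -0.2862, 0.0964]
tool_rot: [-3.14, 0.002, -3.022]
ft_force: [0.1, 0.1, 6.9]
grip_width: 0.0153
```

```bash
python3 - <<'E'
from h import *
np.set_printoptions(precision=4,suppress=True)
s=sensors.sense();print(s)
th=np.degrees(np.arctan2(s['tcp_pos'][1]+.276,s['tcp_pos'][0]-.484));print(th)
T=R.from_euler('xyz',s['tool_rot']).as_matrix()
A=np.array([.484,-.276]);rad=s['tcp_pos'][:2]-A;print(np.hypot(*rad))
for dt in range(-45,30,5):
    c,n=np.cos(np.radians(dt)),np.sin(np.radians(dt))
    d=np.array([[c,-n],[n,c]])@rad-rad
    print(dt,1000*(T.T@[d[0],d[1],0]))
E
```

```text
{'clock': 3.55, 'joints': array([-0.7412,  0.3266, -0.4138,  0.8282,  0.0001, -0.8609]), 'joint_velocities': array([-0.0008, -0.0006, -0.0007, -0.0012, -0.0016, -0.0003]), 'joint_torque': array([ -0.0164, -36.9228,  21.3746,  -0.2593,   0.002 ,  -0.0098]), 'tcp_pos': array([ 0.4064, -0.2862,  0.0964]), 'tool_rot': array([-3.14  ,  0.0016, -3.022 ]), 'ft_force': array([0.0937, 0.0639, 6.906 ]), 'moment': array([0.064 , 0.0189, 0.0199]), 'grip_width': 0.01527434621282266}
-172.52424705156372
0.07823567111085002
-45 [-22.3133  55.5662  -0.0564]
-40 [-17.7571  50.4845  -0.0551]
-35 [-13.6612  45.0249  -0.0525]
-30 [-10.0567  39.2292  -0.0486]
-25 [-6.971  33.1414 -0.0434]
-20 [-4.4277 26.8078 -0.037 ]
-15 [-2.446  20.2766 -0.0294]
-10 [-1.0412 13.5976 -0.0207]
-5 [-0.2237  6.8215 -0.0108]
0 [0. 0. 0.]
5 [-0.3716 -6.815   0.0117]
10 [ -1.3359 -13.5718   0.0243]
15 [ -2.8853 -20.2187   0.0376]
20 [ -5.0081 -26.7054   0.0515]
25 [ -7.6882 -32.9823   0.0659]
```

The grip is on the knob: the opening reads 15.3 mm. I'll swing anticlockwise, turning the tool with the lever, and slow down near the pin.

Call:
jog_arm([
  [[-1,-0.4,-6.8,0,-5],[-1,-1.3,-13.6,0,-10],[-1,-2,-17,0,-12.5],[-1,-2.9,-20.2,0,-15],[-1,-2.9,-20.2,0,-15]],
])

```text
clock: 4.05
tcp_pos: [0.4117, -0.3065, 0.0965]
tool_rot: [-3.139, 0.001, -2.76]
ft_force: [-1.0, 0.3, 5.8]
grip_width: 0.0154
```

```bash
cat > st.py <<'E'
from h import *
import sys
np.set_printoptions(precision=4,suppress=True)
s=sensors.sense();A=np.array([.484,-.276]);rad=s['tcp_pos'][:2]-A
e=np.array([-rad[1],rad[0]])/np.hypot(*rad)
f=s['ft_force'];print(s['clock'],s['tcp_pos'],s['tool_rot'],'th',np.degrees(np.arctan2(rad[1],rad[0])),'r',np.hypot(*rad),'Ft',f[:2]@e,'Fr',f[:2]@rad/np.hypot(*rad),f)
T=R.from_euler('xyz',s['tool_rot']).as_matrix()
for dt in map(float,sys.argv[1:]):
    c,n=np.cos(np.radians(dt)),np.sin(np.radians(dt))
    d=np.array([[c,-n],[n,c]])@rad-rad
    print(dt,1000*(T.T@[d[0],d[1],0]))
E
python3 st.py 2 3 4 6
```

```text
4.05 [ 0.4117 -0.3065  0.0965] [-3.139   0.0007 -2.7597] th -157.13999146038793 r 0.07841005745781764 Ft -0.6317934144623383 Fr 0.810448809945553 [-0.9922  0.2673  5.8426]
2.0 [-0.0946 -2.7352  0.0071]
3.0 [-0.1777 -4.1012  0.0106]
4.0 [-0.2847 -5.4655  0.0142]
6.0 [-0.5699 -8.1875  0.0214]
```

Call:
jog_arm([
  [[-1,-0.05,-1.4,0,-1],[-1,-0.1,-2.7,0,-2],[-1,-0.1,-2.7,0,-2]],
])

```text
clock: 4.35
tcp_pos: [0.4127, -0.3087, 0.0964]
tool_rot: [-3.139, 0.0, -2.725]
ft_force: [-1.0, 0.5, 6.5]
grip_width: 0.015
```

```bash
python3 st.py 2 4
```

```text
4.35 [ 0.4127 -0.3087  0.0964] [-3.1392  0.0005 -2.7251] th -155.38109093428307 r 0.07842910443507319 Ft -0.8783473867512851 Fr 0.6826628899603594 [-0.9865  0.5141  6.5378]
2.0 [-0.084  -2.7363  0.0066]
4.0 [-0.2634 -5.4679  0.0132]
```

Call:
jog_arm([
  [[-1,0,-1.4,0,-1],[-1,-0.1,-2.7,0,-2],[-1,-0.1,-2.7,0,-2]],
])

```text
clock: 4.65
tcp_pos: [0.4139, -0.3111, 0.0965]
tool_rot: [-3.139, 0.0, -2.69]
ft_force: [-0.8, 0.6, 5.7]
grip_width: 0.015
```

```bash
python3 st.py 2 4
```

```text
4.65 [ 0.4139 -0.3111  0.0965] [-3.1391  0.0003 -2.6903] th -153.38596478897378 r 0.07844750457869737 Ft -0.9238219386822315 Fr 0.4780099812588797 [-0.8412  0.6118  5.6634]
2.0 [-0.0838 -2.7369  0.0068]
4.0 [-0.2632 -5.4692  0.0137]
```

Call:
jog_arm([
  [[-1,0,-1.4,0,-1],[-1,-0.1,-2.7,0,-2],[-1,-0.1,-2.7,0,-2]],
])

```text
clock: 4.95
tcp_pos: [0.4144, -0.3123, 0.0963]
tool_rot: [3.142, 0.0, -2.656]
ft_force: [-2.9, 2.5, 8.9]
grip_width: 0.0153
```

```bash
python3 st.py 2 4
```

```text
4.95 [ 0.4144 -0.3123  0.0963] [ 3.1415  0.0003 -2.6556] th -152.42551339758785 r 0.07846637176058265 Ft -3.525471512620156 Fr 1.3902250984359306 [-2.8643  2.4815  8.9348]
2.0 [-0.0348 -2.7386 -0.0002]
4.0 [-0.1652 -5.4744 -0.0003]
```

Contact: the tangential force has risen from 0.6–0.9 N to 3.5 N and the motion has lagged the command. I'll add a 1 mm nudge and hold.

Call:
jog_arm([
  [[-1,0,-1,0,0],[-1,0,-1,0,0],[-1,0,-1,0,0]],
])

```text
clock: 5.25
tcp_pos: [0.4147, -0.3129, 0.0963]
tool_rot: [3.141, 0.0, -2.656]
ft_force: [-3.4, 3.3, 9.7]
grip_width: 0.0148
```

```bash
python3 st.py -5 -10 -15 -20 -25 -30 -35 -40 -45
```

```text
5.25 [ 0.4147 -0.3129  0.0963] [ 3.1409  0.0002 -2.6556] th -152.00755382732643 r 0.07852614821210842 Ft -4.517806521784715 Fr 1.4654226999330078 [-3.4144  3.3015  9.7017]
-5.0 [-0.2812  6.8447  0.0046]
-10.0 [-1.1579 13.6389  0.0093]
-15.0 [-2.6234 20.3309  0.014 ]
-20.0 [-4.6666 26.8696  0.0188]
-25.0 [-7.2718 33.2054  0.0236]
-30.0 [-10.4194  39.29     0.0283]
-35.0 [-14.0853  45.0771   0.0329]
-40.0 [-18.2416  50.5227   0.0374]
-45.0 [-22.8568  55.5854   0.0418]
```

The anticlockwise pin is at about -152°. Now clockwise, with the other pin expected about 46° away.

Call:
jog_arm([
  [[-1,-0.3,6.8,0,5],[-1,-1.2,13.6,0,10],[-1,-2.6,20.3,0,15],[-1,-4.7,26.9,0,20],[-1,-4.7,26.9,0,20]],
])

```text
clock: 5.75
tcp_pos: [0.4066, -0.2874, 0.0964]
tool_rot: [-3.14, 0.0, -3.006]
ft_force: [-2.2, -0.4, 6.8]
grip_width: 0.0153
```

```bash
python3 st.py -5 -10 -15 -20 -25
```

```text
5.75 [ 0.4066 -0.2874  0.0964] [-3.1402  0.0004 -3.0056] th -171.6096951068523 r 0.07819475304146827 Ft 0.10775952187356415 Fr 2.2466981420032743 [-2.2069 -0.4344  6.8255]
-5.0 [-0.2265  6.8178 -0.0097]
-10.0 [-1.0463 13.59   -0.019 ]
-15.0 [-2.4533 20.2649 -0.028 ]
-20.0 [-4.4367 26.7919 -0.0366]
-25.0 [-6.9813 33.1211 -0.0446]
```

Call:
jog_arm([
  [[-1,-0.2,6.8,0,5],[-1,-1,13.6,0,10],[-1,-2.5,20.3,0,15],[-1,-4.4,26.8,0,20],[-1,-4.4,26.8,0,20]],
])

```text
clock: 6.25
tcp_pos: [0.4077, -0.2601, 0.0964]
tool_rot: [-3.141, 0.001, 2.929]
ft_force: [-1.5, 1.3, 6.5]
grip_width: 0.015
```

```bash
python3 st.py -2 -4
```

```text
6.25 [ 0.4077 -0.2601  0.0964] [-3.1408  0.0013  2.9288] th 168.24661926984015 r 0.07794027363133488 Ft -0.988066990114353 Fr 1.701600514803489 [-1.4647  1.314   6.5231]
-2.0 [-0.0267  2.7204 -0.0022]
-4.0 [-0.1483  5.4381 -0.0043]
```

Call:
jog_arm([
  [[-1,0,2.7,0,2],[-1,-0.1,5.4,0,4],[-1,-0.1,5.4,0,4]],
])

```text
clock: 6.55
tcp_pos: [0.409, -0.2552, 0.0964]
tool_rot: [-3.141, 0.001, 2.86]
ft_force: [-1.3, 1.0, 7.0]
grip_width: 0.015
```

```bash
python3 st.py -2 -4
```

```text
6.55 [ 0.409  -0.2552  0.0964] [-3.1409  0.0014  2.8596] th 164.4887020072004 r 0.07787299622635394 Ft -0.6340047051608918 Fr 1.4915426878048073 [-1.2677  1.0098  7.0394]
-2.0 [-0.0167  2.7181 -0.0017]
-4.0 [-0.1283  5.4339 -0.0033]
```

Call:
jog_arm([
  [[-1,0,1.4,0,1],[-1,0,2.7,0,2],[-1,0,2.7,0,2]],
])

```text
clock: 6.85
tcp_pos: [0.4097, -0.2528, 0.0964]
tool_rot: [-3.141, 0.001, 2.825]
ft_force: [-1.8, 0.4, 7.3]
grip_width: 0.0155
```

```bash
python3 st.py -2 -4
```

```text
6.85 [ 0.4097 -0.2528  0.0964] [-3.1409  0.0014  2.8248] th 162.626189524673 r 0.07786028307908748 Ft 0.13920729241619673 Fr 1.8685387171870722 [-1.8249  0.4251  7.3395]
-2.0 [-0.0107  2.7177 -0.0019]
-4.0 [-0.1162  5.4333 -0.0037]
```

Call:
jog_arm([
  [[-1,0,1.4,0,1],[-1,0,2.7,0,2],[-1,0,2.7,0,2]],
])

```text
clock: 7.15
tcp_pos: [0.4102, -0.2513, 0.0964]
tool_rot: [-3.138, 0.001, 2.79]
ft_force: [-3.3, -2.7, 6.4]
grip_width: 0.0155
```

```bash
python3 st.py -2 -4
```

```text
7.15 [ 0.4102 -0.2513  0.0964] [-3.1382  0.0012  2.7897] th 161.47997666923092 r 0.07782461394316534 Ft 3.6222207830079367 Fr 2.234664775241601 [-3.2695 -2.7248  6.4002]
-2.0 [ 0.0304  2.7163 -0.0094]
-4.0 [-0.034   5.4319 -0.0187]
```

Contact with the second pin: 3.6 N at -198.5°. The free span is about 46°, which matches ±0.40 rad. I'll nudge, hold, then plan the return.

Call:
jog_arm([
  [[-1,0,1,0,0],[-1,0,1,0,0],[-1,0,1,0,0]],
])

```text
clock: 7.45
tcp_pos: [0.4104, -0.2507, 0.0965]
tool_rot: [-3.138, 0.001, 2.79]
ft_force: [-3.2, -2.8, 6.6]
grip_width: 0.0154
```

```bash
python3 st.py 6 12 18 23.5
```

```text
7.45 [ 0.4104 -0.2507  0.0965] [-3.1375  0.0012  2.7895] th 161.0050173069151 r 0.07779113075509367 Ft 3.6474073352791954 Fr 2.0809375392157676 [-3.1548 -2.7715  6.5686]
6.0 [-0.5931 -8.1208  0.0336]
12.0 [ -2.0318 -16.1352   0.0678]
18.0 [ -4.3004 -23.9553   0.1022]
23.5 [ -7.0879 -30.8798   0.1337]
```

Call:
jog_arm([
  [[-1,-0.6,-8.1,0,-6],[-1,-2,-16.1,0,-12],[-1,-4.3,-24,0,-18],[-1,-7.1,-32,0,-23.5],[-1,-7.1,-32,0,-23.5]],
])

```text
clock: 7.95
tcp_pos: [0.4061, -0.2827, 0.0964]
tool_rot: [-3.14, 0.0, -3.082]
ft_force: [-2.6, 0.6, 8.5]
grip_width: 0.0152
```

```bash
python3 st.py
```

```text
7.95 [ 0.4061 -0.2827  0.0964] [-3.14    0.0003 -3.0823] th -175.08191267986783 r 0.07816170619584918 Ft -0.8659940312229046 Fr 2.5807958227217354 [-2.6455  0.6416  8.4652]
```

The lever is at -175.1°, and the midpoint is about -175.2°. I'll release, settle, and rise.

Call:
jog_arm([
  [[-0.5,0,0,0,0],[-0.3,0,0,0,0],[0,0,0,0,0],[0.3,0,0,0,0],[0.3,0,0,0,0]],
])

```text
clock: 8.45
tcp_pos: [0.406, -0.2811, 0.0951]
tool_rot: [3.141, -0.0, -3.083]
ft_force: [-0.2, 0.2, -0.5]
grip_width: 0.0556
```

Call:
jog_arm([
  [[0.3,0,0,-20,0],[0.3,0,0,-50,0],[0.3,0,0,-90,0],[0.3,0,0,-110,0],[0.3,0,0,-110,0]],
])

```text
clock: 8.95
tcp_pos: [0.4079, -0.2829, 0.2086]
tool_rot: [-3.137, 0.005, -3.083]
ft_force: [1.0, 0.1, -0.1]
grip_width: 0.0559
```

Call:
jog_arm([
  [[0.3,100,0,0,0],[0.3,100,0,0,0],[0.3,100,0,0,0]],
])

```text
clock: 9.25
tcp_pos: [0.3007, -0.2848, 0.2031]
tool_rot: [3.137, -0.005, -3.087]
ft_force: [1.1, -0.3, 0.4]
grip_width: 0.0555
```

```bash
python3 - <<'E'
from h import *
import cv2
f=viewer.grab_frame("top")[:,:,::-1]; o=cv2.imread("pics/top0.png")
z=lambda i:cv2.resize(i[165:265,295:375],(400,500),interpolation=2)
cv2.imwrite("pics/c2.png",np.hstack([z(o),z(f)]))
w=viewer.grab_frame("wrist")[:,:,::-1];cv2.imwrite("pics/w2.png",w)
E
python3 st.py
```

```text
9.35 [ 0.3051 -0.2866  0.2042] [ 3.1399 -0.0006 -3.0849] th -176.59526805046593 r 0.17926446601311977 Ft 0.7372159078893462 Fr -0.15408376218653752 [ 0.1976 -0.7268  0.0391]
```

View pics/c2.png

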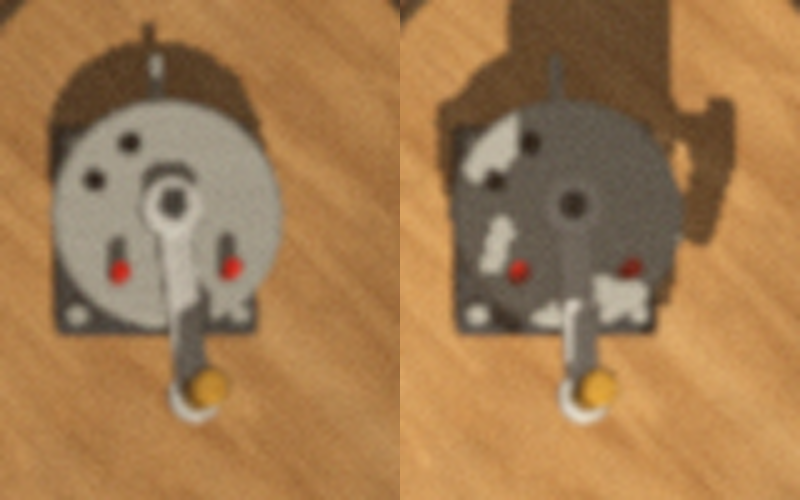

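In the before/after crop, the pins sit at (120,272) and (231,269) before and (119,272) and (231,269) after, so the disc has not visibly turned. The lever now lies midway with the knob at (199,387), and the gripper is clear of it.

```bash
python3 -c "
from bench import r; print(r.finish_job())"
```

```text
the job is handed in; nothing more can be done
None
```

I checked the free play on the brass-knobbed winder, left its lever about midway between the pins, and handed the job in at about 9.4 s. The job reports no verdict.

- **Swing:** I gripped the knob at 20 N and swung it anticlockwise until the force rose to about 3.5–4.5 N at roughly -152°. I then swung it clockwise until it rose to about 3.6 N at roughly -198.5°. That is about 46° of free play, which matches the stated ±0.40 rad.
- **Final position:** I let go at -175.1°, within about 0.2° of the midpoint, and the last picture shows the lever between the pins.
- **Disc:** The pins were within about 0.2 pixel of where they started in the top view, so the disc did not visibly turn.
- **Black winder:** I did not go near it, and I took no separate after-picture of its knob.
- **Robot:** The gripper was clear of everything, at about 0.2 m height and 10 cm back from the knob, with forces near zero.
- **Doubtful reading:** During the clockwise swing the sideways force read up to 1 N in the wrong direction before contact. The contact rise was still clear.

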